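# Run the battery packs home in the charging cradle

## Task

Four blue battery packs stand in a touching row in the aluminium channel of the charging cradle: push them from behind along the channel, together as one row, until the first is right up against the grey end block and no gaps are left. Only then press the green button on the end block all the way down to start the charge, and let it come back up. Use the fingertips only: do not lift or tip the packs, and leave everything else on the bench where it is.

Things in the scene. Friction and masses are not known exactly. Their poses are not given: they have to be found in the camera images.
- charger: fixed charging cradle: aluminium channel with a grey end block. Origin at table height on the channel's centreline; x along the channel to the end block (always to the robot's left, turned up to 25 degrees), z up. Channel: x -180 to 150 mm, open at -x, floor top at z = 6 mm, 70 mm wide inside; side walls 4 mm thick, tops at z = 18 mm (pack tops at 43 mm)
- stop (a point): point on the stop face (with a copper strip) of the grey end block, on the channel's centreline, 24 mm above the table. The block runs from cradle x = 150 mm (the stop face) to 240 mm, is 94 mm wide and 46 mm high
- pack1: first (leading) pack of the row, nearest the end block: blue pack with white ends, 37 mm along the channel, 67 mm across, 37 mm tall, about 0.18 kg, loose. Origin at the centre of its underside, z up, x towards the stop. Home at x = 131.5 mm of the cradle; starts 50 to 110 mm short of it. The sliding row resists with 2 to 9 N; at the stop it rises sharply.
- pack2: second pack: blue pack with white ends, 37 mm along the channel, 67 mm across, 37 mm tall, about 0.18 kg, loose. Origin at the centre of its underside, z up, x towards the stop. Home at x = 94.5 mm of the cradle.
- pack3: third pack: blue pack with white ends, 37 mm along the channel, 67 mm across, 37 mm tall, about 0.18 kg, loose. Origin at the centre of its underside, z up, x towards the stop. Home at x = 57.5 mm of the cradle.
- pack4: last pack, its rear face free to push on: blue pack with white ends, 37 mm along the channel, 67 mm across, 37 mm tall, about 0.18 kg, loose. Origin at the centre of its underside, z up, x towards the stop. Home at x = 20.5 mm of the cradle. At least 70 mm of free channel behind it.
- start (a joint): green start button: 0 = up, 0.006 m = fully down; it is sprung, needs 1.5 N to start and 5 N to go fully down, and comes up by itself
- start_top (a point): centre of the green button's top face (28 mm across), moving with it; on the end block at cradle x = 207 mm, y = 0, 64 mm above the table when up; it is pressed straight down
- spare: bystander: spare blue pack, 37 x 67 x 37 mm, standing on the bench beyond the channel, not part of the row; origin centre of underside
- driver: bystander: screwdriver with red handle lying between the robot and the channel; long axis x
- meter: bystander: yellow multimeter lying flat, 180 x 85 mm, about 46 mm high; origin centre of underside
- board: bystander: green circuit board, 110 x 75 mm, 15 mm high; origin centre of underside
- bowl: bystander: steel bowl, 120 mm across, 50 mm high; origin centre of underside
- spool: bystander: copper-coloured wire spool, 60 mm across, 40 mm high; origin centre of underside
- wheel: bystander: black rubber wheel lying flat, 70 mm across, 42 mm high; origin centre of underside
Mind the look-alikes: they are no part of the job. Leave any brown, orange or pink look-alike of the pack3 alone.

How it is judged:
By the outcome, as a careful person would: the job done as asked, in the order asked, and still so for the second after the job is handed in, with the robot touching nothing.
It also fails if it takes over 48 s, if anything falls off the work surface, if the arm or the gripper's body presses on something with over 40 N, if the wrist force passes 120 N, or if a joint passes its speed limit or range.

## Robot

A 6-joint arm with a two-finger parallel gripper is mounted at the origin on the work surface. World frame = base frame: x ahead of the robot, y to its left, z up, the work surface at z = 0. Lengths are in m, angles in rad, forces in N, time in s.
With the tool pointing down it reaches from about 0.275 to 0.75 m from the base axis. Payload 10.2 kg.
Tool frame: the origin (TCP) lies between the finger pads; the fingertips stand 11 mm ahead of it and the grasp point (between the pads) lies 8 mm behind it (manip.nose_length is the distance from the TCP to the fingertips, in m); z points along the fingers, y is the line along which they close (so a half turn about z gives the same grasp; the last joint's range is limited). The gripper opens to 85 mm and grips with 20 to 120 N. Pads are 22 mm wide; open, the fingers measure 114 mm over their backs; the gripper's body (76 mm by 85 mm) begins 54 mm behind the grasp point. The pads swing forward as they close: fully open they stand 13 mm farther back than shut.
Start: joints at [1.074, 0.313, 1.498, -0, 1.331, -0.223], TCP at [0.142, 0.505, 0.242] pointing down, gripper open.
Joint ranges: [-2.94, 2.94], [-0.97, 2.17], [0.19, 2.56], [-1.23, 4.37], [0.02, 3.11], [-2.88, 2.88]. Speed limits (rad/s): [2.39, 2.39, 3.01, 3.14, 3.14, 3.14].

## Interface

Orientations are given as a unit quaternion [x, y, z, w].
In Python, from cell import status, cams, manip gives the robot as it stands.
- The arm moves only by the shell command python3 -m jog 'ROWS'. ROWS is text: rows parted by semicolons, each of 7 numbers parted by spaces: the shift along the tool's x, y, z in mm, then the turn, a rotation vector about the tool's x, y, z in degrees, then the gripper's target within -1 to 1 (shut at 1, half-way at 0, fully open at -1). A call has 1 to 20 rows; each row shifts and turns the commanded pose from where the row before left it, along the tool's axes as they then stand; what a row does not reach is not made up. A row lasts 1/10 s, in which the tool goes at most 50 mm and 8.59 degrees, less where a joint would pass 70% of its speed; a pose out of reach is approached as far as the arm can. A call with a gripper value outside its range is refused whole. The fingers move at their own pace and stop on an object; the grip force is fixed at half the most. Time passes only in rows, so rows that do not move let the fingers close. It gives the time, the measured TCP pose, the force, the opening and the grip force at its end, in the units of the state.
- status.get_state(): the state, without advancing time (a new reading comes with each control period).
- cams.get_image(name): name is "side" or "top" or "wrist"; returns a dict with "img" (480x640x3 uint8, red, green, blue), "K" (3x3 intrinsics, pixels), "R" (3x3) and "t" (3): a world point X has camera coordinates R X + t. Camera axes: x right, y down, z forward; pixel columns grow to the right and rows downward; lengths in m; the calibration is good to about 2 mm. A picture is of the moment at which its call begins. There is no depth.
- manip.job_done(): hands the job in; it is judged then, once.
The state is a dict: "clock": time; "joint_positions": joint angles; "joint_vel": joint speeds; "effort": joint torques, N m; "position": TCP position; "ee_rot": TCP orientation; "force": force on the tool from outside, world axes, zero at the start; "wrist_torque": the same for the moment, N m; "width": finger opening in m; "grasp_force": force on a finger pad.
Only numpy, scipy, OpenCV 4.12 (cv2) and the standard library are available. Lean on these libraries where they do the work, as an engineer would, in place of code of your own. Each camera call takes 0.05 s, during which the arm holds its last target. There are 200 camera calls.

## Working session

There is one attempt and no reset: what is moved stays moved. The work goes in short steps, Python scripts to look and compute and a shell command to move; the robot and the scene stay as the last step left them, time stands still between calls to the robot, and variables do not carry over. Pictures are saved under pics/ and viewed, at most 10 in all, crops included, and the job is handed in when it is done.

```bash
mkdir -p pics; ls; python3 - <<'E'
from cell import status,cams,manip
import cv2,numpy as np
s=status.get_state();print(s['clock'],s['position'],s['ee_rot'],s['width'],manip.nose_length)
for n in('top','side'):
    c=cams.get_image(n);cv2.imwrite(f'pics/{n}0.png',c['img'][:,:,::-1]);np.savez(f'pics/{n}0.npz',**c);print(n,c['K'].tolist(),c['R'].tolist(),c['t'])
E
```

```text
pics
0.0 [0.14183246 0.50523591 0.24172308] [ 1.36463103e-01  9.90644939e-01 -6.12507678e-04 -2.27004724e-04] 0.08531230339296354 0.011
top [[567.3168447293781, 0.0, 319.56306741546996], [0.0, 567.3168447293781, 243.54531528591593], [0.0, 0.0, 1.0]] [[0.009750531905452118, -0.9999368809237178, 0.005582230388202201], [-0.9908065573053154, -0.010414506224804313, -0.1348847806866366], [0.13493440305700136, -0.004215712115374782, -0.9908455654858683]] [-0.00428133  0.57455392  1.15271621]
side [[571.413461241076, 0.0, 313.3615727591388], [0.0, 571.413461241076, 233.85448920064604], [0.0, 0.0, 1.0]] [[0.9839123507550177, -0.17810697681105175, -0.013942411662351599], [-0.1376506841718995, -0.7060415217873058, -0.6946637018437577], [0.11388053028829373, 0.6854073783696033, -0.7191995206462283]] [-0.56665078  0.13789659  1.27352683]
```

View pics/top0.png

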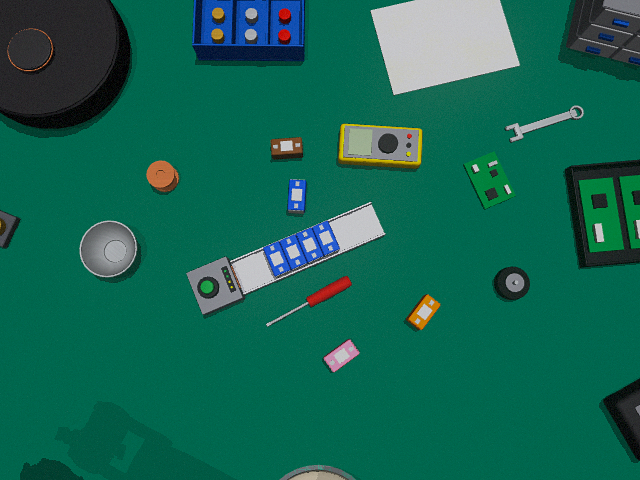

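View pics/side0.png

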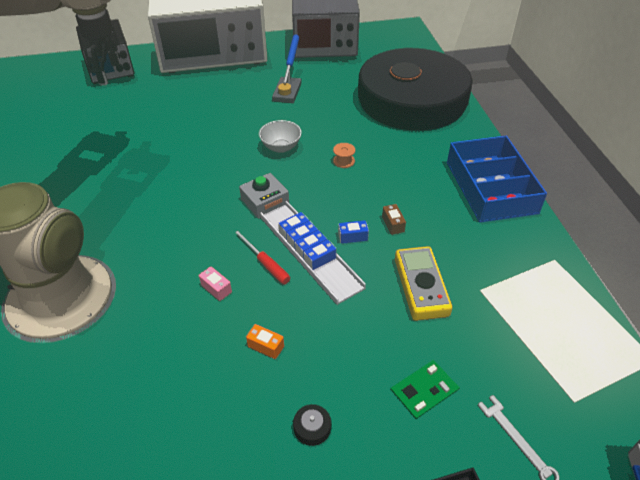

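The top view shows the button at about (208,287), the four packs from (277,258) to (326,238) and the open channel end near (378,220). The spare pack is at (297,195) and the screwdriver lies below the channel. I'll zoom in on both views to get sharper points.

```bash
python3 - <<'E'
import cv2
a=cv2.imread('pics/top0.png')[190:325,180:400];b=cv2.imread('pics/side0.png')[165:310,225:375]
cv2.imwrite('pics/ztop.png',cv2.resize(a,None,fx=3.6,fy=3.6,interpolation=cv2.INTER_CUBIC))
cv2.imwrite('pics/zside.png',cv2.resize(b,None,fx=4,fy=4,interpolation=cv2.INTER_CUBIC))
E
```

```text
(no output)
```

View pics/ztop.png

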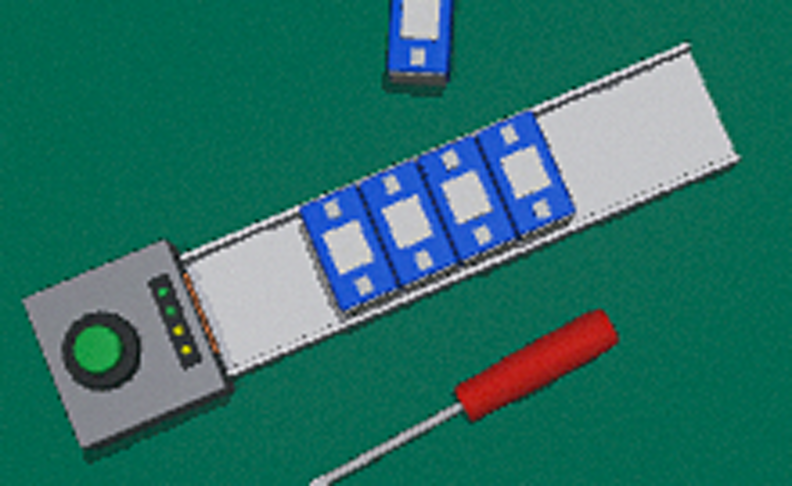

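View pics/zside.png

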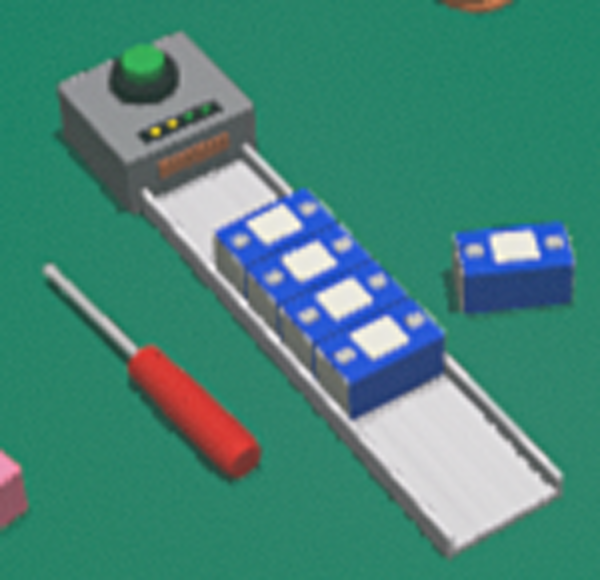

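The top crop gives the block's top corners at (87,448), (24,300), (166,240) and (229,380), and the button at (98,350). The row's rear edge runs (532,112) to (573,215). The side crop shows the same features, so I'll fit the cradle pose to both.

```bash
cat > fit.py <<'E'
import numpy as np
from scipy.optimize import least_squares
F,R='F','R'
top=[((240,47,46),(87,448)),((240,-47,46),(24,300)),((150,-47,46),(166,240)),((150,47,46),(229,380)),((-180,-39,18),(688,45)),((-180,39,18),(738,157)),((207,0,64),(98,350)),
((F,-33.5,43),(302,208)),((F,33.5,43),(343,312)),((R,-33.5,43),(532,112)),((R,33.5,43),(573,215))]
side=[((240,47,46),(60,90)),((240,-47,46),(182,33)),((150,-47,46),(254,105)),((150,47,46),(128,160)),((-180,-39,18),(560,480)),((-180,39,18),(450,542)),((207,0,64),(145,57)),
((F,-33.5,43),(308,190)),((F,33.5,43),(215,235)),((R,-33.5,43),(441,330)),((R,33.5,43),(350,382))]
V=[(np.load('pics/top0.npz'),top,(180,190),3.6),(np.load('pics/side0.npz'),side,(225,165),4)]
def w(p,q):
    q=[{F:p[3]*1000,R:p[4]*1000}.get(v,v) if isinstance(v,str) else v for v in q]
    c,s=np.cos(p[2]),np.sin(p[2]);q=np.array(q)/1000
    return np.array([p[0]+c*q[0]-s*q[1],p[1]+s*q[0]+c*q[1],q[2]])
def res(p,vs=V):
    o=[]
    for c,l,off,f in vs:
        for q,u in l:
            h=c['K']@(c['R']@w(p,q)+c['t']);o+=list(h[:2]/h[2]-(np.array(off)+(np.array(u)+.5)/f-.5))
    return np.array(o)
if __name__=='__main__':
    for vs in(V,V[:1],V[1:]):
        r=least_squares(res,[.5,.1,1.5,.07,-.07],args=(vs,),loss='soft_l1');print(r.x.round(4),np.degrees(r.x[2]).round(2),np.abs(r.fun).max().round(2))
    p=least_squares(res,[.5,.1,1.5,.07,-.07],loss='soft_l1').x
    print(res(p).reshape(-1,2).round(1).tolist());print('row',p[3]-p[4],'rear',w(p,(R,0,0)),'start',w(p,(207,0,64)),'open end',w(p,(-180,0,18)))
E
python3 fit.py
```

```text
[ 0.5646  0.0394  1.9836  0.0717 -0.0719] 113.65 1.69
[ 0.5636  0.0398  1.986   0.0724 -0.0723] 113.79 2.17
[ 0.566   0.0391  1.9801  0.0697 -0.0715] 113.45 1.49
[[-1.4, -0.1], [-0.6, -1.1], [0.4, -1.3], [-0.1, 1.5], [0.7, -1.7], [1.5, 0.0], [0.4, -0.8], [0.1, -0.9], [0.9, -0.4], [-0.7, -0.7], [0.5, -0.3], [-1.6, -1.4], [-0.4, -0.7], [0.0, 0.2], [-0.9, 1.0], [0.5, -0.8], [-0.7, -0.3], [-0.9, 1.6], [-1.0, -0.4], [-1.3, -0.5], [0.0, 0.4], [-1.6, -0.0]]
row 0.14358909197424363 rear [ 0.59349614 -0.02643301  0.        ] start [0.4816001  0.22904909 0.064     ] open end [ 0.63685978 -0.1254413   0.018     ]
```

The fit is good: the row length comes out at 144 mm against 148, and residuals are about 1.7 px or less. The cradle yaw is 113.65°. I'll turn the tool 50.6° so its x lies along the channel, close the fingers, and go above the free channel behind pack4.

```bash
python3 -m jog '0 0 0 0 0 7.2 1;0 0 0 0 0 7.2 1;0 0 0 0 0 7.2 1;0 0 0 0 0 7.2 1;0 0 0 0 0 7.2 1;0 0 0 0 0 7.2 1;0 0 0 0 0 7.4 1'
python3 -m jog '-18 5 0 0 0 0 1;-36 10 0 0 0 0 1;-36 10 0 0 0 0 1;-36 10 0 0 0 0 1;-36 10 0 0 0 0 1;-36 10 0 0 0 0 1;-36 10 0 0 0 0 1;-36 10 0 0 0 0 1;-36 10 0 0 0 0 1;-36 10 0 0 0 0 1;-36 10 0 0 0 0 1;-36 10 0 0 0 0 1;-36 10 0 0 0 0 1;-36 10 0 0 0 0 1;-36 10 0 0 0 0 1;-36 10 0 0 0 0 1;-36 10 0 0 0 0 1;-36 10 0 0 0 0 1;-36 10 0 0 0 0 1;-36 10 0 0 0 0 1'
cat > st.py <<'E'
from cell import status
import numpy as np
from scipy.spatial.transform import Rotation as Ro
s=status.get_state();p=s['position'];M=Ro.from_quat(s['ee_rot']).as_matrix()
o=np.array([.5646,.0394]);a=np.radians(113.65);u=np.array([np.cos(a),np.sin(a)]);v=np.array([-u[1],u[0]])
d=p[:2]-o
print('t',round(s['clock'],2),'cradle mm',(d@u*1e3).round(1),(d@v*1e3).round(1),'z',(p[2]*1e3).round(1),'yaw',np.degrees(np.arctan2(M[1,0],M[0,0])).round(2),'toolz',M[:,2].round(3),'F',np.round(s['force'],1),'w',round(s['width'],4))
E
python3 st.py
```

```text
clock: 0.8
position: [0.1419, 0.5053, 0.2419]
ee_rot: [0.549, 0.836, -0.0, 0.0]
force: [0.1, 0.7, -0.2]
width: -0.0003
grasp_force: 0.0
clock: 2.8
position: [0.6035, -0.0602, 0.2418]
ee_rot: [0.547, 0.837, -0.0, -0.0]
force: [0.6, 0.3, -0.3]
width: 0.0
grasp_force: 0.0
t 2.8 cradle mm -106.8 4.3 z 241.8 yaw 113.71 toolz [-0.001  0.    -1.   ] F [ 0.6  0.3 -0.3] w 0.0
```

```bash
python3 -m jog '-5 1 10 0 0 0 1;-5 2 25 0 0 0 1;-5 1 30 0 0 0 1;0 0 30 0 0 0 1;0 0 30 0 0 0 1;0 0 30 0 0 0 1;0 0 25 0 0 0 1;0 0 15 0 0 0 1;0 0 10 0 0 0 1;0 0 8 0 0 0 1;0 0 4 0 0 0 1;0 0 0 0 0 0 1'; python3 st.py
python3 - <<'E'
from cell import cams
import cv2
a=cams.get_image('top')['img'][150:330,180:420,::-1];b=cams.get_image('side')['img'][150:330,200:400,::-1]
cv2.imwrite('pics/m1.png',cv2.hconcat([cv2.resize(x,None,fx=1.8,fy=1.8,interpolation=cv2.INTER_CUBIC) for x in(a,b)]))
E
```

```text
clock: 4.0
position: [0.6126, -0.071, 0.0254]
ee_rot: [0.547, 0.837, 0.0, 0.0]
force: [0.2, 1.1, -0.7]
width: 0.0002
grasp_force: 0.0
t 4.0 cradle mm -120.4 0.3 z 25.4 yaw 113.72 toolz [ 0. -0. -1.] F [ 0.2  1.1 -0.7] w 0.0002
```

View pics/m1.png

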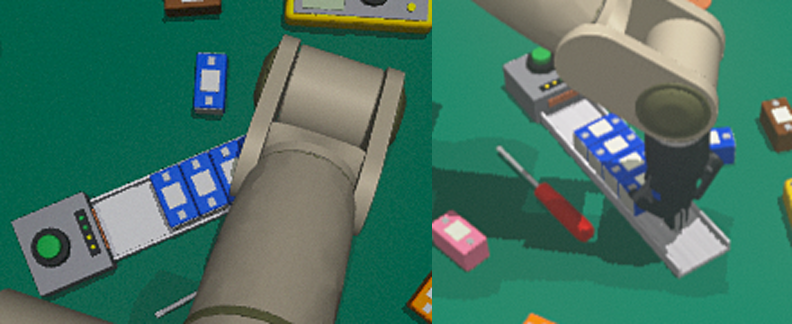

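The fingers stand in the free channel behind pack4, clear of the walls. I'll approach, then push slowly.

```bash
python3 -m jog '5 0 0 0 0 0 1;7 0 0 0 0 0 1;7 0 0 0 0 0 1;4 0 0 0 0 0 1;3 0 0 0 0 0 1;3 0 0 0 0 0 1;3 0 0 0 0 0 1;3 0 0 0 0 0 1;3 0 0 0 0 0 1;3 0 0 0 0 0 1;3 0 0 0 0 0 1;3 0 0 0 0 0 1'; python3 st.py
python3 -m jog '3 0 0 0 0 0 1;4 0 0 0 0 0 1;4 0 0 0 0 0 1;4 0 0 0 0 0 1;4 0 0 0 0 0 1;4 0 0 0 0 0 1;4 0 0 0 0 0 1;4 0 0 0 0 0 1;4 0 0 0 0 0 1;4 0 0 0 0 0 1;3 0 0 0 0 0 1;2 0 0 0 0 0 1'; python3 st.py
```

```text
clock: 5.3
position: [0.5936, -0.0279, 0.0253]
ee_rot: [0.547, 0.837, -0.0, 0.0]
force: [1.6, -3.1, -1.8]
width: -0.0001
grasp_force: 1.5
t 5.3 cradle mm -73.3 0.4 z 25.3 yaw 113.71 toolz [ 0. -0. -1.] F [ 1.6 -3.1 -1.8] w -0.0001
clock: 6.5
position: [0.5758, 0.0126, 0.0253]
ee_rot: [0.547, 0.837, -0.0, -0.0]
force: [2.0, -3.1, -0.9]
width: 0.0001
grasp_force: 1.5
t 6.5 cradle mm -29.0 0.5 z 25.3 yaw 113.72 toolz [-0.  0. -1.] F [ 2.  -3.1 -0.9] w 0.0001
```

```bash
python3 -m jog '2 0 0 0 0 0 1;2 0 0 0 0 0 1;2 0 0 0 0 0 1;2 0 0 0 0 0 1;2 0 0 0 0 0 1;2 0 0 0 0 0 1'; python3 st.py
python3 -m jog '1 0 0 0 0 0 1;1 0 0 0 0 0 1;1 0 0 0 0 0 1'; python3 st.py
python3 -m jog '1 0 0 0 0 0 1;1 0 0 0 0 0 1'; python3 st.py
```

```text
clock: 7.1
position: [0.571, 0.0235, 0.0253]
ee_rot: [0.547, 0.837, -0.0, -0.0]
force: [0.7, -2.5, -2.0]
width: -0.0001
grasp_force: 1.5
t 7.1 cradle mm -17.2 0.5 z 25.3 yaw 113.71 toolz [-0.  0. -1.] F [ 0.7 -2.5 -2. ] w -0.0001
clock: 7.4
position: [0.5699, 0.0261, 0.0253]
ee_rot: [0.547, 0.837, -0.0, 0.0]
force: [1.4, -3.2, -0.8]
width: 0.0003
grasp_force: 1.5
t 7.4 cradle mm -14.3 0.5 z 25.3 yaw 113.71 toolz [ 0. -0. -1.] F [ 1.4 -3.2 -0.8] w 0.0003
clock: 7.6
position: [0.5691, 0.0279, 0.0253]
ee_rot: [0.547, 0.837, -0.0, 0.0]
force: [1.5, -2.5, -1.4]
width: -0.0001
grasp_force: 1.5
t 7.6 cradle mm -12.3 0.5 z 25.3 yaw 113.71 toolz [ 0. -0. -1.] F [ 1.5 -2.5 -1.4] w -0.0001
```

```bash
for i in 1 2 3; do :; done
python3 -m jog '1 0 0 0 0 0 1;1 0 0 0 0 0 1'; python3 st.py | cut -c1-300
python3 -m jog '1 0 0 0 0 0 1'; python3 st.py
```

```text
clock: 7.8
position: [0.5682, 0.0298, 0.0253]
ee_rot: [0.547, 0.837, -0.0, -0.0]
force: [1.6, -2.0, -0.6]
width: 0.0002
grasp_force: 1.5
t 7.8 cradle mm -10.3 0.5 z 25.3 yaw 113.71 toolz [-0. -0. -1.] F [ 1.6 -2.  -0.6] w 0.0002
clock: 7.9
position: [0.5679, 0.0307, 0.0253]
ee_rot: [0.547, 0.837, 0.0, 0.0]
force: [1.2, -3.1, -1.2]
width: -0.0002
grasp_force: 1.5
t 7.9 cradle mm -9.3 0.5 z 25.3 yaw 113.71 toolz [ 0. -0. -1.] F [ 1.2 -3.1 -1.2] w -0.0002
```

```bash
python3 -m jog '1 0 0 0 0 0 1'|sed -n 4p; python3 -m jog '1 0 0 0 0 0 1'|sed -n 4p;  python3 st.py
```

```text
force: [3.7, -8.8, -2.5]
force: [4.8, -14.5, -2.4]
t 8.1 cradle mm -8.9 0.3 z 25.6 yaw 113.74 toolz [ 0.002 -0.002 -1.   ] F [  4.8 -14.5  -2.4] w 0.0002
```

```bash
python3 -m jog '0.5 0 0 0 0 0 1'|sed -n 4p; python3 -m jog '0.5 0 0 0 0 0 1'|sed -n 4p;  python3 st.py
```

```text
force: [5.5, -15.3, -3.0]
force: [5.0, -17.6, -3.8]
t 8.3 cradle mm -8.8 0.3 z 25.7 yaw 113.73 toolz [ 0.003 -0.004 -1.   ] F [  5.  -17.6  -3.8] w 0.0003
```

The force rose sharply to 18 N at TCP −8.9 mm, and home predicts −9, so the row is at the stop. I'll back off gently, rise and look.

```bash
python3 -m jog '-1 0 0 0 0 0 1;-1 0 0 0 0 0 1;-1 0 0 0 0 0 1;-2 0 0 0 0 0 1;-5 0 0 0 0 0 1;-8 0 0 0 0 0 1;-8 0 0 0 0 0 1;-4 0 0 0 0 0 1;0 0 -10 0 0 0 1;0 0 -25 0 0 0 1;0 0 -30 0 0 0 1;0 0 -30 0 0 0 1;0 0 -25 0 0 0 1;-30 0 0 0 0 0 1;-40 0 0 0 0 0 1;-40 0 0 0 0 0 1;-30 0 0 0 0 0 1;0 0 0 0 0 0 1'; python3 st.py
python3 - <<'E'
from cell import cams
import cv2
a=cams.get_image('top')['img'][190:325,180:340,::-1];b=cams.get_image('side')['img'][165:300,225:345,::-1]
cv2.imwrite('pics/m2.png',cv2.hconcat([cv2.resize(x,None,fx=2.8,fy=2.8,interpolation=cv2.INTER_CUBIC) for x in(a,b)]))
E
```

```text
clock: 10.1
position: [0.6356, -0.1256, 0.1456]
ee_rot: [0.548, 0.836, -0.0, 0.001]
force: [-0.7, 1.0, 0.4]
width: 0.0001
grasp_force: 0.0
t 10.1 cradle mm -179.6 1.1 z 145.6 yaw 113.52 toolz [ 0.001 -0.001 -1.   ] F [-0.7  1.   0.4] w 0.0001
```

View pics/m2.png

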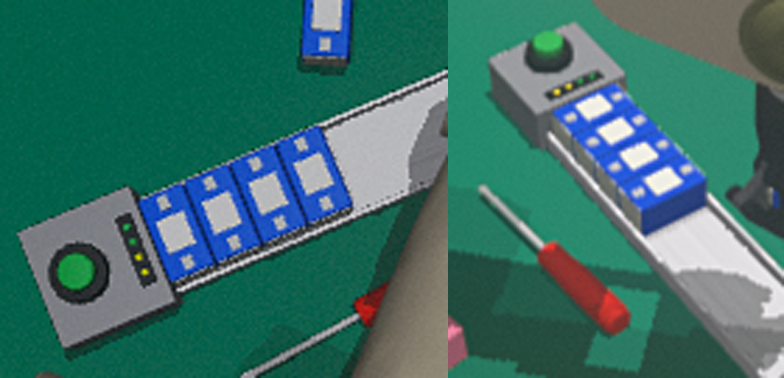

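The row is flush against the end block with no gaps. I'll move over the button.

```bash
python3 -m jog '16 1 0 0 0 0 1;30 0 0 0 0 0 1;40 0 0 0 0 0 1;40 0 0 0 0 0 1;40 0 0 0 0 0 1;40 0 0 0 0 0 1;40 0 0 0 0 0 1;40 0 0 0 0 0 1;40 0 0 0 0 0 1;30 0 0 0 0 0 1;20 0 0 0 0 0 1;10 0 0 0 0 0 1;0 0 0 0 0 0 1;0 0 0 0 0 0 1'; python3 st.py
python3 -m jog '0 0 10 0 0 0 1;0 0 20 0 0 0 1;0 0 15 0 0 0 1;0 0 10 0 0 0 1;0 0 5 0 0 0 1;0 0 2 0 0 0 1;0 0 0 0 0 0 1'; python3 st.py
```

```text
clock: 11.6
position: [0.4808, 0.2312, 0.1455]
ee_rot: [0.547, 0.837, 0.0, 0.0]
force: [0.3, -0.3, -0.1]
width: -0.0002
grasp_force: 0.0
t 11.6 cradle mm 209.3 -0.2 z 145.5 yaw 113.72 toolz [ 0. -0. -1.] F [ 0.3 -0.3 -0.1] w -0.0002
clock: 12.3
position: [0.4809, 0.2315, 0.0835]
ee_rot: [0.547, 0.837, 0.0, 0.0]
force: [-0.1, 1.0, 0.5]
width: 0.0003
grasp_force: 0.0
t 12.3 cradle mm 209.5 -0.4 z 83.5 yaw 113.7 toolz [ 0.  0. -1.] F [-0.1  1.   0.5] w 0.0003
```

Next I'll shift −2 mm along x and press in steps.

```bash
python3 -m jog '-2 0 2 0 0 0 1;0 0 3 0 0 0 1;0 0 2 0 0 0 1;0 0 0 0 0 0 1'; python3 st.py
for z in 1; do :; done
python3 -m jog '0 0 1.5 0 0 0 1;0 0 1.5 0 0 0 1'; python3 st.py
python3 -m jog '0 0 1.5 0 0 0 1;0 0 1.5 0 0 0 1'; python3 st.py
python3 -m jog '0 0 1 0 0 0 1;0 0 0.5 0 0 0 1'; python3 st.py
```

```text
clock: 12.7
position: [0.4819, 0.2296, 0.0765]
ee_rot: [0.547, 0.837, 0.0, 0.0]
force: [1.1, -1.8, 1.8]
width: 0.0001
grasp_force: 1.4
t 12.7 cradle mm 207.4 -0.6 z 76.5 yaw 113.71 toolz [ 0.001 -0.    -1.   ] F [ 1.1 -1.8  1.8] w 0.0001
clock: 12.9
position: [0.4819, 0.2297, 0.0736]
ee_rot: [0.547, 0.837, 0.0, 0.0]
force: [0.8, -2.5, 4.9]
width: 0.0003
grasp_force: 2.3
t 12.9 cradle mm 207.5 -0.6 z 73.6 yaw 113.72 toolz [ 0.001 -0.    -1.   ] F [ 0.8 -2.5  4.9] w 0.0003
clock: 13.1
position: [0.4821, 0.2298, 0.0725]
ee_rot: [0.547, 0.837, 0.0, 0.001]
force: [-9.1, -5.8, 36.4]
width: 0.0002
grasp_force: 18.2
t 13.1 cradle mm 207.5 -0.8 z 72.5 yaw 113.73 toolz [ 0.002 -0.    -1.   ] F [-9.1 -5.8 36.4] w 0.0002
clock: 13.3
position: [0.4822, 0.2298, 0.0724]
ee_rot: [0.547, 0.837, 0.001, 0.001]
force: [-12.8, -7.2, 42.4]
width: 0.0001
grasp_force: 21.4
t 13.3 cradle mm 207.4 -0.9 z 72.4 yaw 113.74 toolz [ 0.002 -0.    -1.   ] F [-12.8  -7.2  42.4] w 0.0001
```

The press stops hard at z 72.5 after a force ramp from about 1.5 to 5 N, which matches the full 6 mm stroke. I'll check it visually while holding.

```bash
python3 - <<'E'
from cell import cams
import cv2
b=cams.get_image('side')['img'][150:260,215:335,::-1];a=cams.get_image('wrist')['img'][:,:,::-1]
cv2.imwrite('pics/m3.png',cv2.hconcat([cv2.resize(b,(430,394),interpolation=cv2.INTER_CUBIC),cv2.resize(a,(368,394))]))
E
```

```text
(no output)
```

View pics/m3.png

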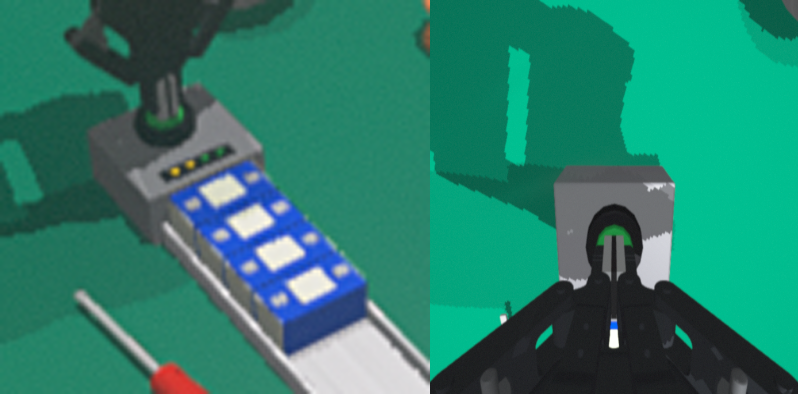

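The fingertips lie wholly on the green cap, clear of the collar, so the hard stop is the button fully down. I'll release straight up and check.

```bash
python3 -m jog '0 0 -2 0 0 0 1;0 0 -3 0 0 0 1;0 0 -5 0 0 0 1;0 0 -10 0 0 0 1;0 0 -25 0 0 0 1;0 0 -30 0 0 0 1;0 0 -30 0 0 0 1;40 0 0 0 0 0 1;40 0 0 0 0 0 1;40 0 0 0 0 0 1;0 0 0 0 0 0 1;0 0 0 0 0 0 1;0 0 0 0 0 0 1'; python3 st.py
python3 - <<'E'
from cell import cams
import cv2
a=cams.get_image('top')['img'][190:325,180:340,::-1];b=cams.get_image('side')['img'][165:300,225:345,::-1]
cv2.imwrite('pics/m4.png',cv2.hconcat([cv2.resize(x,None,fx=2.8,fy=2.8,interpolation=cv2.INTER_CUBIC) for x in(a,b)]))
E
```

```text
clock: 14.7
position: [0.4335, 0.3389, 0.1737]
ee_rot: [0.547, 0.837, -0.0, -0.0]
force: [0.8, -0.8, 0.2]
width: 0.0001
grasp_force: 0.0
t 14.7 cradle mm 326.9 -0.0 z 173.7 yaw 113.67 toolz [-0.001 -0.    -1.   ] F [ 0.8 -0.8  0.2] w 0.0001
```

View pics/m4.png

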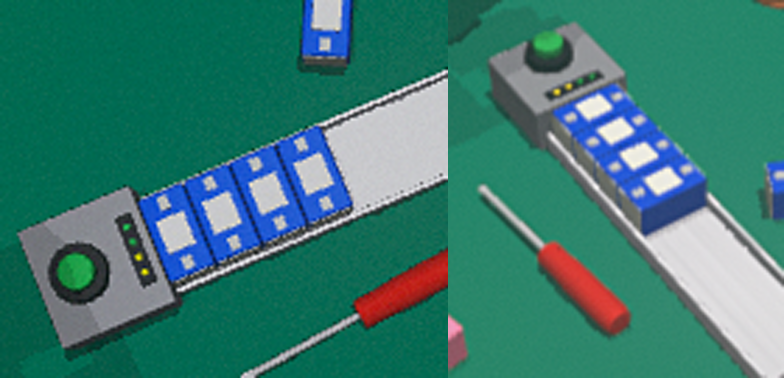

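The button is back up, the row is still home with no gaps, and the bystanders in view have not moved.

```bash
python3 -c "
from cell import manip
print(manip.job_done())"
```

```text
the job is handed in; nothing more can be done
None
```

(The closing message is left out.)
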